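# Shut the amber vial in the gasketed dry box

### The job

Put the amber vial into the open dry box, standing upright on its tray, then close the lid and turn the red T-handle clockwise as far as it goes, so that the latch draws the lid tight onto its gasket. Do not disturb the other three vials, one of which is already in the box.

Things in the scene. Friction and masses are not known exactly. Their poses are not given: they have to be found in the camera images.
- dry_box: white box 170 (x) x 190 (y) x 100 mm high, 5 mm walls, fixed to the bench, black gasket on the rim, hinged lid at its far (+x) side. Origin at the centre of its underside, z up, front wall towards -x. Inside, a perforated tray 160 x 180 mm, its surface at z = 18 mm; vials on it clear the lid and tongue. A steel keeper lip sticks 20 mm inwards at the middle of the front wall, z = 85 to 93 mm
- lid_hinge (a point): middle of the lid's hinge line, which runs along the box's y axis; at (90, 0, 104) mm in the box frame; its axes are those of the box
- lid (a joint): lid angle in rad: 0 = flat, 0.016 to 0.025 = resting on the gasket, about 0.007 = drawn tight by the latch, 1.57 = upright, up to 1.9 = leaning back away from the robot. The stiff hinge holds the lid where it is left (friction 0.38 N m, lid 0.2 kg): push its outer face over and down. Pressed by hand it springs back; only the latch holds it tight
- lid_front (a point): middle of the lid's free front edge, on its outer (top) face, 178 mm from the hinge line. Lid: aluminium frame with clear window, 196 mm wide (y), 10 mm thick; its outer face lies 7 mm above the hinge line when closed. Axes are the box's when the lid is at 0 and tilt with it: x from the edge towards the hinge, z out of the outer face
- latch_bar (a point): centre of the red T-handle's bar: 52 mm long, 11 mm wide, 14 mm high, centre 26 mm above the lid's outer face, on the latch axis, 134 mm from the hinge line in the middle of the lid's width. y axis along the bar, z along the latch axis out of the lid. With the latch loose the bar lies along the box's y axis
- latch (a joint): T-handle angle in rad: 0 = loose (bar parallel to the lid's front edge), grows turning clockwise seen from outside the lid, 1.4 = stop (latched). With the lid resting on the gasket (below 0.04) the tongue runs under the keeper from about 0.5 to 1.15 rad and draws the lid down 2 to 3 mm at its front, taking up to 0.25 N m; it stays where left. Turned too early, it fouls the keeper
- vial_amber: screw-cap vial, amber-brown glass with a black cap, 23 mm across, 51 mm tall, 18 g (real mass varies); origin at the centre of its underside, z axis up through the cap
- vial_white: screw-cap vial, clear to whitish glass with a white cap, 23 mm across, 51 mm tall, 18 g (real mass varies); origin at the centre of its underside, z axis up through the cap; to be left alone
- vial_blue: screw-cap vial, clear to whitish glass with a blue cap, 23 mm across, 51 mm tall, 18 g (real mass varies); origin at the centre of its underside, z axis up through the cap; to be left alone
- vial_black: screw-cap vial, clear to whitish glass with a black cap, 23 mm across, 51 mm tall, 18 g (real mass varies); origin at the centre of its underside, z axis up through the cap; it already stands on the tray inside the box, near the rear left corner; to be left alone
Mind the look-alikes: they are no part of the job. What is shaped like the vial_amber but purple or yellow is not meant.

How it is judged:
By the outcome, as a careful person would: the job done as asked, in the order asked, and still so for the second after the job is handed in, with the robot touching nothing.
It also fails if it takes over 67 s, if anything falls off the work surface, if the arm or the gripper's body presses on something with over 40 N, if the wrist force passes 120 N, or if a joint passes its speed limit or range.

### The arm

A 6-joint arm with a two-finger parallel gripper is mounted at the origin on a cart in front of the work surface, level with it; the furniture and walls round the work are solid. World frame = base frame: x ahead of the robot, y to its left, z up, the work surface at z = 0. Lengths are in mm, angles in rad, forces in N, time in s.
With the tool pointing down it reaches from about 150 to 775 mm from the base axis. Payload 6.1 kg.
Tool frame: the origin (TCP) lies midway between the tips of the shut fingers; the grasp point (between the pads) lies grip_depth behind it (grip_depth is the distance from the TCP to the grasp point, in mm); z points along the fingers, y is the line along which they close (so a half turn about z gives the same grasp; the last joint's range is limited). The gripper opens to 85 mm and grips with 20 to 120 N. Pads are 22 mm wide; open, the fingers measure 114 mm over their backs; the gripper's body (76 mm by 85 mm) begins 54 mm behind the grasp point. The pads swing forward as they close: fully open they stand 13 mm farther back than shut.
Start: joints at [-1.303, 0.126, -0.04, 1.405, 0, 1.571], TCP at [138.914, -506.272, 231.295] pointing down, gripper open.
Joint ranges: [-2.72, 2.72], [-0.95, 1.95], [-1.27, 1.35], [-1.78, 2.02], [-1.46, 1.47], [-3.14, 3.14]. Speed limits (rad/s): [2.39, 2.39, 3.01, 3.14, 3.14, 3.14].

### API

Orientations are given as [roll, pitch, yaw] about the fixed x, y, z axes, in that order (R = Rz(yaw) Ry(pitch) Rx(roll)).
In Python, from plant import observe, snapshot, job_done, grip_depth gives the robot as it stands.
- The arm moves only by the shell command python3 -m inch 'ROWS' [OPENING] [FORCE]. ROWS is JSON, a list of rows, each a list of 6 numbers: the shift along the world's x, y, z in mm, then the turn, a rotation vector about the world's x, y, z in rad. A call has 1 to 10 rows; each row shifts and turns the commanded pose from where the row before left it; what a row does not reach is not made up. A row lasts 1/10 s, in which the tool goes at most 50 mm and 8.59 degrees, less where a joint would pass 70% of its speed; a pose out of reach is approached as far as the arm can. A call is refused whole if a number of a shift passes 50 or a number of a turn 0.15, either way. A call with a gripper value outside its range is refused whole. OPENING is the finger opening in mm, from 0 to 85.4, set as the call begins (- or left out, the last holds). The fingers move at their own pace and stop on an object; FORCE is the grip in N (left out, the last holds). Time passes only in rows, so rows that do not move let the fingers close. It gives the time, the measured TCP pose, the force, the opening and the grip force at its end, in the units of the state.
- observe(): the state, without advancing time (a new reading comes with each control period).
- snapshot(name): name is "side" or "top" or "wrist"; returns a dict with "img" (384x512x3 uint8, red, green, blue), "vertical_fov" (degrees; the focal length in pixels is half the picture's height over the tangent of half this angle, whatever the lens; pixels are square), "cx", "cy" (the principal point, pixels), "cam_to_world" (4x4, takes a point from camera to world coordinates); the wrist camera has in their place "mount" (4x4, takes a point from camera to tool coordinates, whose origin is the TCP and whose axes are the flange's). Camera axes: x right, y down, z forward; pixel columns grow to the right and rows downward; lengths in mm; the calibration is good to about 2 mm. A picture is of the moment at which its call begins: read the wrist's pose just before it. There is no depth.
- job_done(): hands the job in; it is judged then, once.
The state is a dict: "clock": time; "joint_pos": joint angles; "joint_velocities": joint speeds; "joint_efforts": joint torques, N m; "tool_pos": TCP position; "orientation": TCP orientation; "contact_force": force on the tool from outside, world axes, zero at the start; "torque": the same for the moment, N m; "width": opening from 0.0 (shut) to 1.0 (fully open); "gripper_force": force on a finger pad.
Only numpy, scipy, OpenCV 4.12 (cv2) and the standard library are available. Lean on these libraries where they do the work, as an engineer would, in place of code of your own. Each camera call takes 0.05 s, during which the arm holds its last target. There are 200 camera calls.

## Working session

There is one attempt and no reset: what is moved stays moved. The work goes in short steps, Python scripts to look and compute and a shell command to move; the robot and the scene stay as the last step left them, time stands still between calls to the robot, and variables do not carry over. Pictures are saved under pics/ and viewed, at most 10 in all, crops included, and the job is handed in when it is done.

```bash
ls; mkdir -p pics; python3 - <<'E'
from plant import observe,snapshot,grip_depth
import cv2,numpy as np
print(grip_depth);print(observe())
ims=[]
for n in("side","top"):
    s=snapshot(n);cv2.imwrite(f"pics/{n}0.png",s["img"][:,:,::-1])
    np.savez(f"{n}.npz",**{k:v for k,v in s.items()})
    print(n,s["vertical_fov"],s["cx"],s["cy"],np.round(s["cam_to_world"],3).tolist())
E
```

```text
pics
18.700000000000003
{'clock': 0.0, 'joint_pos': array([-1.30297165e+00,  1.26361243e-01, -4.06015653e-02,  1.40537978e+00,
        2.71769917e-05,  1.57083416e+00]), 'joint_velocities': array([-1.10189589e-04,  3.01552675e-04, -1.22481441e-03, -8.63583969e-04,
       -6.33780749e-05, -3.67952170e-04]), 'joint_efforts': array([ 2.75345999e-03, -4.35911071e+01,  3.52927029e+01,  1.73221983e-02,
        2.67413870e-04, -6.77316123e-07]), 'tool_pos': array([ 138.83542613, -505.8972049 ,  230.54124557]), 'orientation': array([-3.14004639e+00, -2.71184652e-05,  2.67786809e-01]), 'contact_force': array([0.81213169, 0.07162211, 0.14969859]), 'torque': array([-0.01860525, -0.00192743, -0.04443059]), 'gripper_force': 0.0, 'width': 0.9999128731034443}
side 50.525999805509954 258.4037294704287 185.16783665649996 [[-0.982, -0.114, 0.149, 371.022], [-0.187, 0.531, -0.827, 867.149], [0.015, -0.84, -0.543, 602.414], [0.0, 0.0, 0.0, 1.0]]
top 51.29816794483873 258.21828825160327 193.83606033521204 [[-0.004, -0.998, 0.058, 452.359], [-1.0, 0.003, -0.014, 143.454], [0.014, -0.058, -0.998, 1211.723], [0.0, 0.0, 0.0, 1.0]]
```

View pics/side0.png

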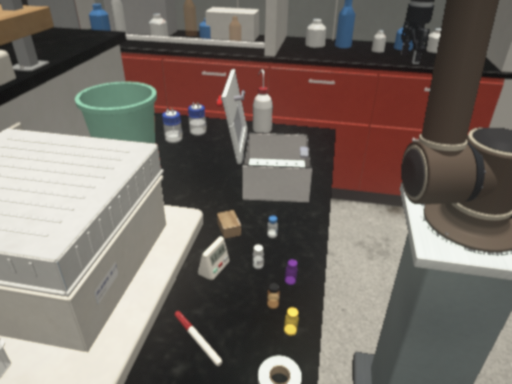

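View pics/top0.png

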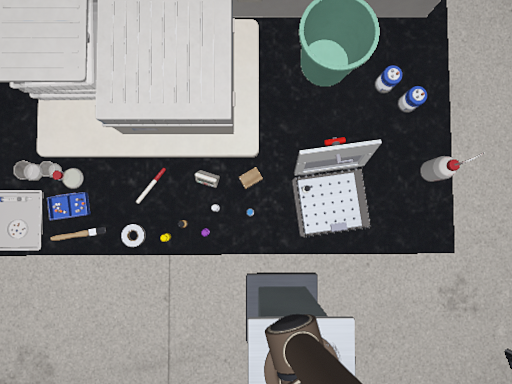

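Candidates for the amber vial in the top view: brown with black cap (183,224), yellow (165,238) and purple (206,232). In the side view they are brown (273,296), yellow (291,321) and purple (291,271). By the description it is the brown one, which I'll check in a close crop together with the box.

```bash
cat > h.py <<'E'
import numpy as np,cv2
def load(n): return dict(np.load(f"{n}.npz"))
def ray(s,u,v,T=None):
    T=s["cam_to_world"] if T is None else T
    f=s["img"].shape[0]/2/np.tan(np.radians(float(s["vertical_fov"]))/2)
    d=T[:3,:3]@np.array([(u-s["cx"])/f,(v-s["cy"])/f,1]);return T[:3,3],d/np.linalg.norm(d)
def onz(s,u,v,z,T=None):
    o,d=ray(s,u,v,T);return o+d*(z-o[2])/d[2]
def proj(s,p,T=None):
    T=s["cam_to_world"] if T is None else T
    f=s["img"].shape[0]/2/np.tan(np.radians(float(s["vertical_fov"]))/2)
    q=np.linalg.inv(T)@np.r_[p,1];return np.array([q[0]/q[2]*f+s["cx"],q[1]/q[2]*f+s["cy"]])
def tri(a,b):
    (o,d),(p,e)=a,b;A=np.c_[d,-e];t=np.linalg.lstsq(A,p-o,rcond=None)[0]
    x,y=o+t[0]*d,p+t[1]*e;return (x+y)/2,np.linalg.norm(x-y)
E
python3 - <<'E'
from h import *
t=load("top");s=load("side")
a=cv2.resize(s["img"][250:340,235:335],None,fx=3.6,fy=3.6,interpolation=2)
b=cv2.resize(t["img"][205:250,155:260],None,fx=3.6,fy=3.6,interpolation=2)
c=cv2.resize(t["img"][130:245,285:390],None,fx=3.6,fy=3.6,interpolation=2)
d=cv2.resize(s["img"][60:210,215:320],None,fx=3.6,fy=3.6,interpolation=2)
im=np.zeros((1000,800,3),np.uint8)
im=np.zeros((600,800,3),np.uint8)
im[:324,:360]=a;im[330:330+162,:378]=b;im[:414,400:778]=c
cv2.imwrite("pics/crop1.png",im[:,:,::-1]);cv2.imwrite("pics/crop2.png",d[:,:,::-1])
# vials by colour
for n,S in(("top",t),("side",s)):
    hsv=cv2.cvtColor(S["img"],cv2.COLOR_RGB2HSV)
    for k,lo,hi in(("brown",(5,60,50),(18,255,230)),("blue",(95,90,60),(125,255,255)),("red",(0,150,90),(5,255,255))):
        m=cv2.inRange(hsv,lo,hi);N,_,st,ce=cv2.connectedComponentsWithStats(m)
        print(n,k,[(st[i].tolist(),np.round(ce[i],1).tolist()) for i in range(1,N) if st[i,4]>12][:12])
E
```

```text
top brown [([238, 167, 25, 22, 301], [250.6, 177.4]), ([180, 220, 7, 8, 26], [183.8, 222.9]), ([50, 230, 38, 11, 218], [69.4, 235.4]), ([127, 232, 10, 9, 20], [130.0, 236.8]), ([265, 319, 62, 65, 1545], [290.2, 356.7]), ([325, 345, 13, 15, 51], [331.4, 351.3])]
top blue [([381, 65, 22, 22, 242], [390.6, 76.2]), ([405, 86, 23, 21, 237], [414.9, 96.7]), ([47, 192, 44, 29, 851], [68.5, 205.2]), ([246, 209, 7, 6, 31], [249.2, 211.4])]
top red [([324, 137, 22, 8, 98], [334.8, 140.5])]
side brown [([184, 0, 13, 36, 378], [189.7, 18.3]), ([402, 0, 96, 195, 8306], [456.5, 95.0]), ([0, 4, 54, 42, 1557], [23.5, 22.0]), ([230, 17, 11, 23, 203], [234.7, 29.1]), ([122, 61, 36, 53, 111], [142.3, 86.4]), ([207, 72, 19, 4, 25], [217.7, 72.5]), ([308, 79, 27, 5, 41], [320.5, 80.6]), ([500, 78, 5, 17, 19], [502.3, 85.4]), ([495, 96, 5, 13, 14], [496.9, 101.9]), ([489, 113, 5, 14, 14], [490.9, 119.5]), ([475, 146, 37, 67, 1527], [496.9, 181.5]), ([362, 191, 33, 5, 39], [378.3, 193.3])]
side blue [([335, 0, 20, 48, 651], [345.2, 25.9]), ([90, 4, 20, 27, 397], [98.9, 18.5]), ([200, 21, 10, 17, 128], [204.1, 30.0]), ([394, 28, 10, 22, 138], [398.8, 39.6]), ([408, 41, 5, 9, 34], [410.4, 45.2]), ([189, 106, 15, 12, 123], [196.0, 112.4]), ([162, 113, 19, 12, 160], [171.1, 119.2]), ([268, 215, 10, 8, 66], [272.5, 218.4])]
side red [([123, 54, 309, 140, 18095], [311.0, 107.8]), ([469, 78, 34, 51, 994], [485.2, 101.5]), ([176, 312, 15, 16, 77], [182.4, 320.1])]
```

View pics/crop1.png

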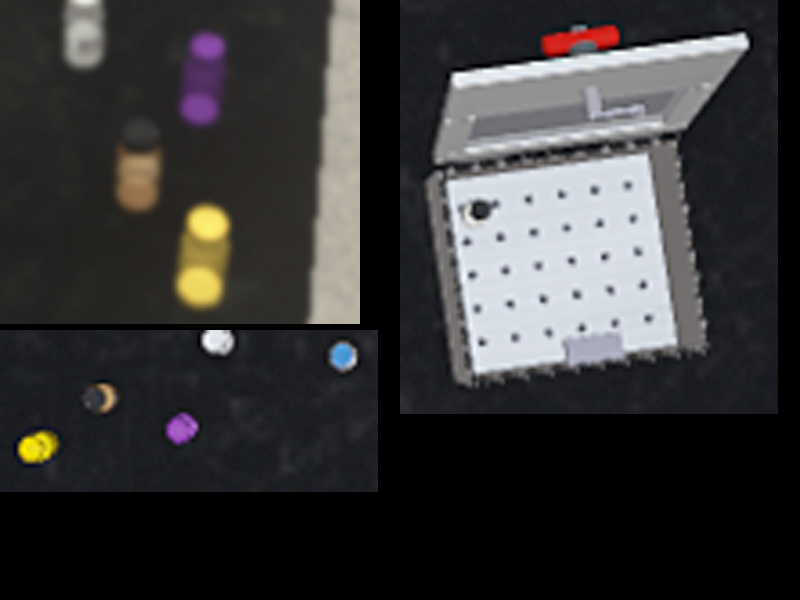

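View pics/crop2.png

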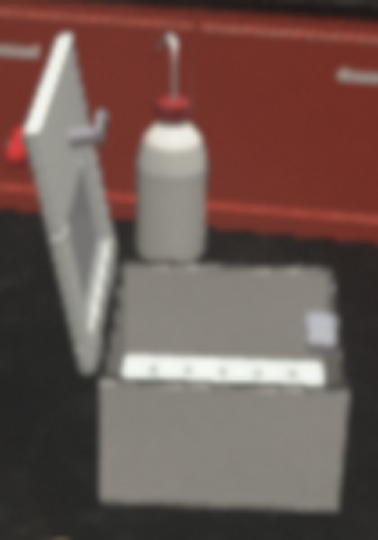

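The crop confirms it: brown body with black cap at side (274,296) and top (182,224), with the purple and yellow ones next to it. The box is yawed slightly, its lid leaning back, with the T-handle at top (335,140) and the black-cap vial at the rear left.

```bash
python3 - <<'E'
from h import *
t=load("top");s=load("side")
np.set_printoptions(precision=1,suppress=True)
C=lambda x,y:(285+(x-400)/3.6-.36,130+y/3.6-.36)
print("rim",*[onz(t,*C(*p),102) for p in((458,383),(705,348),(432,175),(680,140))])
P=[onz(t,*C(*p),18) for p in((475,373),(677,345),(445,180),(653,152))];print("tray",*P,np.mean(P,0))
print("keeper tip",*[onz(t,*C(*p),93) for p in((564,338),(620,332))])
print("black cap",onz(t,*C(482,211),51))
D=lambda x,y:(215+x/3.6-.36,60+y/3.6-.36)
print("rim side nearL(rear) ,front", onz(s,*D(99,383),102),onz(s,*D(349,387),102),onz(s,*D(335,267),102))
for n,p in(("cap",(181.7,223.6)),("blue",(249.2,211.4)),("white",(215.5,208)),("purple",(205,232.5)),("yel",(164.5,238))):print(n,onz(t,*p,51))
E=lambda x,y:(235+x/3.6-.36,250+y/3.6-.36)
print("side cap ctr z47",onz(s,*E(141,135),47),"base",onz(s,*E(138,196),6))
print("tri cap",tri(ray(t,181.7,223.6),ray(s,*E(141,130))))
# lid corners: inner edge of free top: top crop (452,73..) & side
print("lid corner L",tri(ray(t,*C(450,78)),ray(s,*D(27,133))),"R",tri(ray(t,*C(748,38)),ray(s,*D(68,36))))
print("handle",tri(ray(t,334.8,140.5),ray(s,*D(16,147))))
E
```

```text
rim [399.1  10.7 102. ] [ 425.1 -180.4  102. ] [559.6  29.4 102. ] [ 586.5 -164.1  102. ]
tray [403.2 -13.5  18. ] [ 425.7 -181.6   18. ] [563.5   9.9  18. ] [ 586.6 -164.5   18. ] [494.8 -87.4  18. ]
keeper tip [433.1 -73.2  93. ] [ 437.6 -116.9   93. ]
black cap [535.2 -16.2  51. ]
rim side nearL(rear) ,front [563.1  29.  102. ] [396.3  -1.7 102. ] [ 421.8 -186.8  102. ]
cap [433.8 348.6  51. ]
blue [468.3 153.7  51. ]
white [478.5 251.3  51. ]
purple [407.9 281.3  51. ]
yel [392.6 397.7  51. ]
side cap ctr z47 [432.4 350.2  47. ] base [431.9 353.8   6. ]
tri cap (array([433.2, 348.9,  49.1]), np.float64(1.0955286779140216))
lid corner L (array([606.1,  35. , 277.5]), np.float64(0.5902175086352859)) R (array([ 630.4, -162.1,  277.2]), np.float64(4.709342420136941))
handle (array([641.3, -61.2, 229.2]), np.float64(0.20052394669803014))
```

```bash
python3 -m inch '[[14,40,0,0,0,0.067],[14,40,0,0,0,0.067],[14,40,0,0,0,0.067],[14,40,0,0,0,0.067],[14,40,0,0,0,0.067],[14,40,0,0,0,0.067],[14,40,0,0,0,0.067],[14,40,0,0,0,0.067],[14,40,0,0,0,0.067],[14,40,0,0,0,0.067]]' 45 30
python3 - <<'E'
from plant import *
import numpy as np,cv2
o=observe();s=snapshot("wrist")
np.savez("w1.npz",pos=o["tool_pos"],rpy=o["orientation"],**s);cv2.imwrite("pics/w1.png",s["img"][:,:,::-1]);print(o["tool_pos"],o["orientation"],o["joint_pos"],np.round(s["mount"],2).tolist(),s["vertical_fov"])
E
python3 -m inch '[[13,40,0,0,0,0.067],[13,40,0,0,0,0.067],[13,40,0,0,0,0.067],[13,40,0,0,0,0.067],[13,40,0,0,0,0.067],[13,40,0,0,0,0.067],[13,40,0,0,0,0.067],[13,40,0,0,0,0.067],[13,40,0,0,0,0.067],[13,40,0,0,0,0.067]]' 45 30
```

```text
clock: 1.1
tool_pos: [278.8, -104.7, 231.2]
orientation: [3.141, -0.0, 0.94]
contact_force: [0.6, 0.2, 0.0]
width: 0.527
gripper_force: 0.0
[ 278.78274603 -104.65821442  231.22163827] [ 3.14117630e+00 -1.17500402e-04  9.39816237e-01] [-3.59132660e-01 -3.06322243e-01 -4.27083894e-01  1.44960206e+00
  1.39017736e-06  1.84264378e+00] [[0.0, -0.96, -0.3, 74.96], [1.0, 0.0, -0.0, 0.73], [0.0, -0.3, 0.96, -143.38], [0.0, 0.0, 0.0, 1.0]] 70.97409938592952
clock: 2.15
tool_pos: [409.0, 295.5, 230.8]
orientation: [-3.141, 0.001, 1.611]
contact_force: [0.4, -0.2, 0.1]
width: 0.527
gripper_force: 0.0
```

View pics/w1.png

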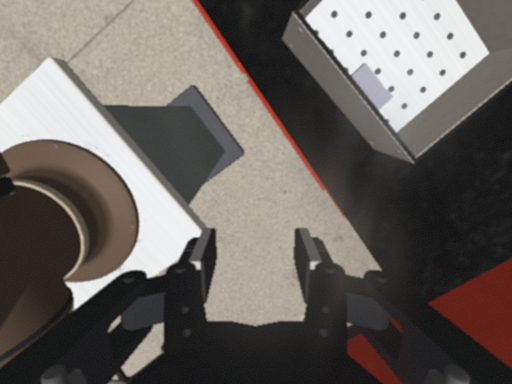

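The gripper is clear of everything here and the box front is at the top right of the wrist view. Next is the grasp.

```bash
python3 -m inch '[[8,18,-20,0,0,0.045],[8,18,-25,0,0,0.045],[7.7,18.2,-30,0,0,0.04],[0,0,-40,0,0,0],[0,0,-40,0,0,0],[0,0,-25,0,0,0],[0,0,-20,0,0,0],[0,0,-10,0,0,0],[0,0,-5.8,0,0,0],[0,0,0,0,0,0]]' 45 30
python3 -m inch '[[0,0,0,0,0,0],[0,0,0,0,0,0],[0,0,0,0,0,0],[0,0,0,0,0,0],[0,0,0,0,0,0],[0,0,0,0,0,0]]' 5 30
```

```text
clock: 3.15
tool_pos: [432.6, 347.8, 15.3]
orientation: [-3.141, 0.0, 1.738]
contact_force: [-0.1, 0.3, 0.6]
width: 0.527
gripper_force: 0.0
clock: 3.75
tool_pos: [433.3, 348.5, 16.7]
orientation: [3.14, -0.001, 1.738]
contact_force: [-0.3, -0.4, 5.7]
width: 0.244
gripper_force: 30.1
```

```bash
python3 -m inch '[[0,0,10,0,0,0],[0,0,25,0,0,0],[0,0,40,0,0,0],[0,0,40,0,0,0],[0,0,40,0,0,0],[0,0,30,0,0,0],[0,0,0,0,0,0]]'
python3 - <<'E'
from plant import *
import numpy as np,cv2
o=observe();s=snapshot("wrist");t=snapshot("side")
print(o["tool_pos"],o["orientation"],o["joint_pos"],s["cx"],s["cy"])
im=np.zeros((384,800,3),np.uint8);im[:,:512]=s["img"];im[:288,520:800]=cv2.resize(t["img"][180:324,200:340],None,fx=2,fy=2)
cv2.imwrite("pics/w2.png",im[:,:,::-1])
E
```

```text
clock: 4.45
tool_pos: [434.1, 349.1, 206.0]
orientation: [3.135, -0.004, 1.738]
contact_force: [0.5, 0.4, -0.6]
width: 0.247
gripper_force: 29.6
[434.08165006 349.14418352 205.97573954] [ 3.13465497 -0.00391784  1.73786101] [ 6.77358680e-01  1.80752343e-01 -3.02036444e-02  1.35187292e+00
  3.00538870e-05  2.08110404e+00] 254.89515302328294 189.33761152380765
```

View pics/w2.png

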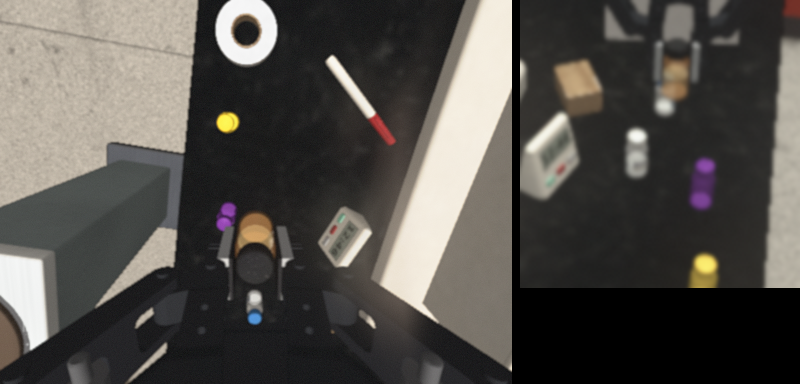

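The amber vial is held upright between the pads (wrist (255,245)), and the white, purple, yellow and blue ones are undisturbed. I'll carry it to the box.

```bash
python3 -m inch '[[4,-38,2,0,0,0],[4,-38,2,0,0,0],[4,-38,2,0,0,0],[4,-38,2,0,0,0],[4,-38,2,0,0,-0.005],[4,-38,2,0,0,-0.005],[4,-38,2,0,0,-0.005],[4,-38,2,0,0,-0.005],[4,-38,2,0,0,-0.005],[4,-38,2,0,0,-0.005]]'
python3 -m inch '[[4,-30,2,0,0,0],[0,0,0,0,0,0],[0,0,0,0,0,0]]'
python3 - <<'E'
from plant import *
import numpy as np,cv2
o=observe();s=snapshot("wrist")
np.savez("w3.npz",pos=o["tool_pos"],rpy=o["orientation"],**s)
print(o["joint_pos"])
cv2.imwrite("pics/w3.png",cv2.resize(s["img"],(800,600),interpolation=2)[:,:,::-1])
E
```

```text
clock: 5.55
tool_pos: [471.5, -33.6, 218.9]
orientation: [-3.139, -0.001, 1.708]
contact_force: [0.8, 0.5, -1.0]
width: 0.243
gripper_force: 29.6
clock: 5.85
tool_pos: [475.8, -62.5, 221.0]
orientation: [-3.139, -0.001, 1.706]
contact_force: [0.4, 1.0, -1.1]
width: 0.249
gripper_force: 29.5
[-1.30753886e-01  4.31348664e-02 -1.52813114e-01  1.37776412e+00
  3.76846022e-04  1.30482975e+00]
```

View pics/w3.png

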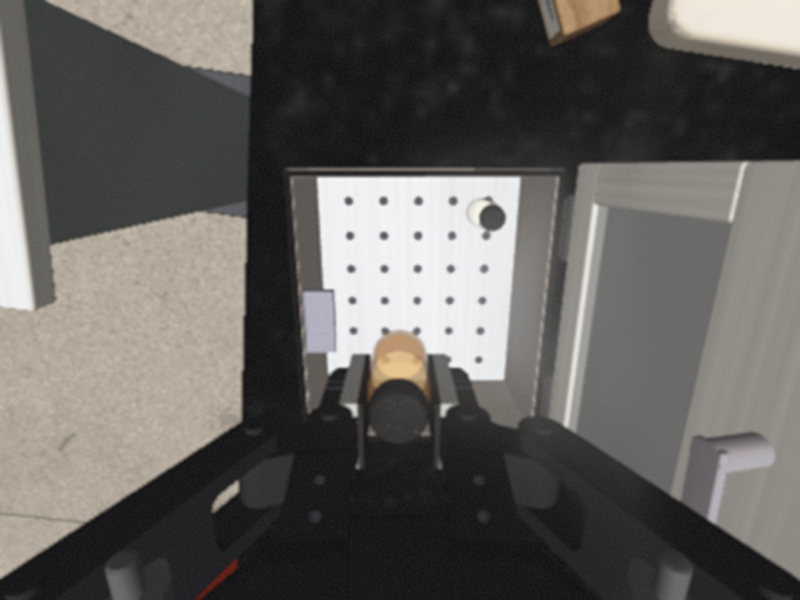

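```bash
python3 - <<'E'
from h import *
from scipy.spatial.transform import Rotation as R
s=load("w3");np.set_printoptions(precision=1,suppress=True)
W=np.eye(4);W[:3,:3]=R.from_euler("xyz",s["rpy"]).as_matrix();W[:3,3]=s["pos"];T=W@s["mount"]
q=lambda p,z:onz(s,p[0]/1.5625-.2,p[1]/1.5625-.2,z,T)
print("rimFL,RL",q((287,170),102),q((564,170),102),"front rim far down",q((307,410),102),q((535,410),102))
k=[q(p,93) for p in((304,290),(334,290),(336,352),(305,353))];print("keeper",*k)
t=[q(p,18) for p in((504,380),(332,380),(520,178),(318,178))];print("tray",*t)
for z in(69,): print("black",q((491,217),z))
print("amber cap/base",q((398,405),226+30),q((399,350),200))
# holes
g=cv2.cvtColor(s["img"],cv2.COLOR_RGB2GRAY)
h=[q(p,18) for p in((349,201),(453,201),(350,236),(485,236),(351,269),(484,269),(352,301),(482,301),(353,331),(480,330),(478,359))]
print(*h)
E
```

```text
rimFL,RL [399.7   0.2 102. ] [563.7  22.5 102. ] front rim far down [ 423.2 -161.9  102. ] [ 584.1 -139.8  102. ]
keeper [413.2 -76.   93. ] [433.2 -73.3  93. ] [ 438.7 -118.5   93. ] [ 417.1 -122.2   93. ]
tray [ 586.4 -161.3   18. ] [ 430.  -182.8   18. ] [561.8  15.5  18. ] [403.2  -6.1  18. ]
black [533.5 -13.4  69. ]
amber cap/base [474.8 -54.9 256. ] [476.1 -62.7 200. ]
[429.3 -20.6  18. ] [512.3  -9.3  18. ] [433.  -48.6  18. ] [543.3 -33.5  18. ] [436.6 -76.3  18. ] [547.9 -61.1  18. ] [ 440.4 -104.5   18. ] [551.7 -89.2  18. ] [ 444.1 -132.1   18. ] [ 555.2 -115.9   18. ] [ 558.8 -143.8   18. ]
```

```bash
python3 - <<'E'
from plant import *
from h import *
from scipy.spatial.transform import Rotation as R
o=observe();S=snapshot("side");np.savez("side2.npz",**S)
s=load("w3")
W=np.eye(4);W[:3,:3]=R.from_euler("xyz",s["rpy"]).as_matrix();W[:3,3]=s["pos"];T=W@s["mount"]
p=o["tool_pos"]
for dz in(-36,-16,0,16,35): print(dz,"side",proj(S,p+[0,0,dz]),"wrist x1.56",proj(s,s["pos"]+[0,0,dz],T)*1.5625)
c=proj(S,p).astype(int);print(c)
x0,y0=c[0]-40,c[1]-40
A=cv2.resize(S["img"][y0:y0+80,x0:x0+80],None,fx=6,fy=6,interpolation=2)
B=cv2.resize(s["img"][195:295,220:290],None,fx=4.5,fy=4.5,interpolation=2)
B=cv2.convertScaleAbs(B,alpha=1.8,beta=20);A=cv2.convertScaleAbs(A,alpha=1.5,beta=10)
im=np.zeros((480,800,3),np.uint8);im[:480,:480]=A;im[:450,485:800]=B
cv2.imwrite("pics/c4.png",im[:,:,::-1])
E
```

```text
-36 side [284.26069429 122.77152328] wrist x1.56 [398.27820919 335.53852844]
-16 side [284.66329452 115.25406633] wrist x1.56 [398.14895842 354.12177382]
0 side [284.99172998 109.12143346] wrist x1.56 [398.02319354 372.20383036]
16 side [285.32597699 102.88028553] wrist x1.56 [397.87067818 394.13198071]
35 side [285.73065868  95.32396303] wrist x1.56 [397.64134133 427.10526908]
[284 109]
```

View pics/c4.png

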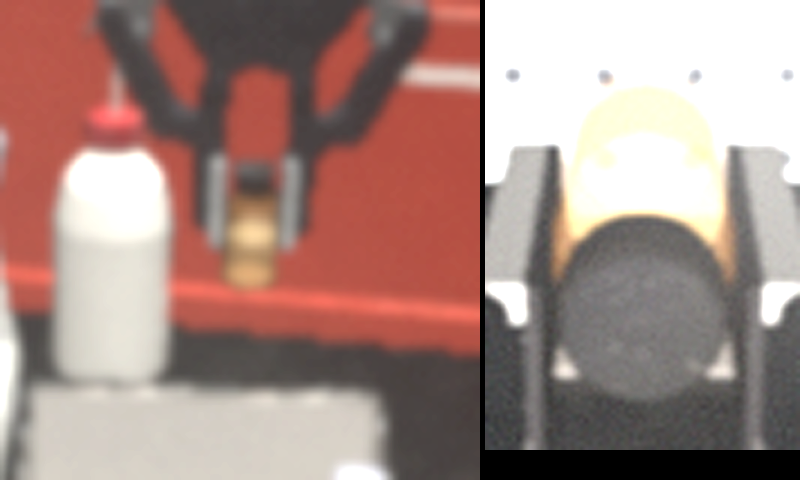

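The vial hangs straight in the fingers, with its base about 16 mm below the TCP. The keeper is at wrist (320,320), the black vial at (491,217), and the tray centre is clear. I'll put it down slightly right of centre.

```bash
python3 -m inch '[[11,-18,-15,0,0,0],[11,-18,-25,0,0,0],[0,0,-40,0,0,0],[0,0,-40,0,0,0],[0,0,-30,0,0,0],[0,0,-20,0,0,0],[0,0,-8,0,0,0],[0,0,-4,0,0,0],[0,0,0,0,0,0],[0,0,0,0,0,0]]'
python3 -m inch '[[0,0,-1,0,0,0],[0,0,-1,0,0,0],[0,0,0,0,0,0]]'
```

```text
clock: 6.95
tool_pos: [499.5, -98.0, 41.7]
orientation: [3.14, 0.001, 1.708]
contact_force: [-0.1, 0.2, -0.4]
width: 0.245
gripper_force: 29.5
clock: 7.25
tool_pos: [498.8, -98.2, 38.8]
orientation: [3.141, 0.0, 1.708]
contact_force: [0.5, 0.3, -0.2]
width: 0.246
gripper_force: 29.5
```

```bash
python3 -m inch '[[0,0,-1,0,0,0],[0,0,-1,0,0,0],[0,0,0,0,0,0]]'
python3 -m inch '[[0,0,-1,0,0,0],[0,0,0,0,0,0],[0,0,0,0,0,0]]'
```

```text
clock: 7.55
tool_pos: [498.5, -98.1, 36.3]
orientation: [-3.141, -0.0, 1.708]
contact_force: [0.6, 0.7, 0.5]
width: 0.245
gripper_force: 29.5
clock: 7.85
tool_pos: [498.6, -98.1, 35.4]
orientation: [-3.141, -0.0, 1.708]
contact_force: [0.2, 0.3, -0.3]
width: 0.242
gripper_force: 29.5
```

```bash
python3 -m inch '[[0,0,-1,0,0,0],[0,0,0,0,0,0],[0,0,0,0,0,0]]'
python3 -m inch '[[0,0,-1,0,0,0],[0,0,0,0,0,0],[0,0,0,0,0,0]]'
```

```text
clock: 8.15
tool_pos: [498.8, -98.1, 34.7]
orientation: [3.141, 0.0, 1.708]
contact_force: [-0.2, -0.1, 2.6]
width: 0.248
gripper_force: 29.8
clock: 8.45
tool_pos: [498.9, -98.2, 34.6]
orientation: [3.141, 0.001, 1.708]
contact_force: [-2.6, 0.2, 10.2]
width: 0.241
gripper_force: 30.4
```

```bash
python3 -m inch '[[0,0,1.2,0,0,0],[0,0,0,0,0,0]]'
python3 -m inch '[[0,0,0,0,0,0],[0,0,0,0,0,0],[0,0,0,0,0,0],[0,0,0,0,0,0]]' 42 20
python3 -m inch '[[0,0,15,0,0,0],[0,0,30,0,0,0],[0,0,40,0,0,0],[0,0,40,0,0,0],[0,0,40,0,0,0],[0,0,30,0,0,0],[0,0,0,0,0,0]]'
python3 - <<'E'
from plant import *
import numpy as np,cv2
o=observe();s=snapshot("wrist");t=snapshot("top")
np.savez("w5.npz",pos=o["tool_pos"],rpy=o["orientation"],**s)
im=np.zeros((384,800,3),np.uint8);im[:,:512]=s["img"];im[:322,515:800]=cv2.resize(t["img"][130:245,285:387],(285,322))
cv2.imwrite("pics/w5.png",im[:,:,::-1])
E
```

```text
clock: 8.65
tool_pos: [498.7, -98.1, 34.7]
orientation: [3.141, 0.0, 1.708]
contact_force: [-0.1, -0.8, 2.5]
width: 0.245
gripper_force: 29.8
clock: 9.05
tool_pos: [498.5, -98.0, 34.5]
orientation: [-3.141, -0.0, 1.708]
contact_force: [-0.1, 0.3, -0.2]
width: 0.492
gripper_force: 0.0
clock: 9.75
tool_pos: [500.5, -98.4, 234.4]
orientation: [3.134, 0.002, 1.708]
contact_force: [0.9, -0.5, -0.5]
width: 0.492
gripper_force: 0.0
```

View pics/w5.png

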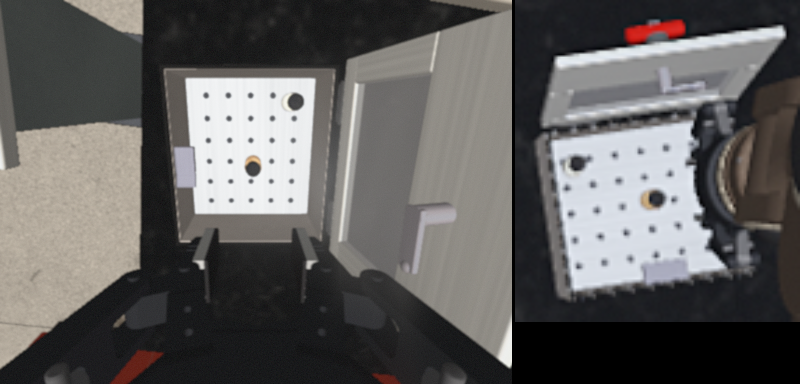

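The amber vial stands upright near the tray centre (wrist (253,165)), and the black one is untouched at (295,101). Next I refine the box pose and work out the lid path.

```bash
python3 - <<'E'
from h import *
from scipy.spatial.transform import Rotation as R
from plant import observe
s=load("w5");np.set_printoptions(precision=1,suppress=True)
W=np.eye(4);W[:3,:3]=R.from_euler("xyz",s["rpy"]).as_matrix();W[:3,3]=s["pos"];T=W@s["mount"]
q=lambda p,z:onz(s,p[0],p[1],z,T)
print("rim",q((164.5,69),102),q((335,69),102),q((180,242),102),q((325,242),102),"tray",*[q(p,18) for p in((194.5,214),(307,214))],
 "keeper",q((193,147),93),q((195.5,187),93),"amber",q((253,168.5),69))
y=.136;ex=np.array([np.cos(y),np.sin(y),0]);ey=np.array([-np.sin(y),np.cos(y),0])
O=np.array([496,-83.5,0]);H=O+90*ex+[0,0,104]
print("H",H,observe()["tool_pos"],observe()["joint_pos"])
v=48
def pt(a):
    if a>1.571:
        x=-178*np.cos(a)+7*np.sin(a)+14.5; z=178*np.sin(a)+7*np.cos(a)-20
    else: x=-158*np.cos(a)+7*np.sin(a)+14.5; z=158*np.sin(a)+7*np.cos(a)
    return H+v*ey+x*ex+[0,0,z]
print("behind",pt(1.757)+15*ex)
prev=None
for a in np.r_[1.757,np.arange(1.66,0.1,-.1),.08,.02]:
    p=pt(a);print(round(a,2),p,None if prev is None else p-prev);prev=p
E
```

```text
rim [402.8  -3.5 102. ] [561.7  18.5 102. ] [ 427.1 -183.1  102. ] [ 591.2 -161.1  102. ] tray [ 426.3 -183.7   18. ] [ 586.8 -162.    18. ] keeper [432.5 -74.6  93. ] [ 438.3 -118.2   93. ] amber [499.  -94.5  69. ]
H [585.2 -71.3 104. ] [499.  -98.1 230. ] [-0.2  0.1 -0.1  1.4 -0.   1.2]
behind [647.4 -14.3 257.6]
1.76 [632.5 -16.4 257.6] None
1.66 [615.6 -18.7 260.7] [-16.8  -2.3   3. ]
1.56 [598.3 -21.1 262.1] [-17.4  -2.4   1.4]
1.46 [582.6 -23.2 261.8] [-15.7  -2.1  -0.3]
1.36 [567.1 -25.3 260. ] [-15.6  -2.1  -1.8]
1.26 [551.8 -27.4 256.6] [-15.3  -2.1  -3.4]
1.16 [536.9 -29.5 251.7] [-14.9  -2.   -4.9]
1.06 [522.5 -31.4 245.3] [-14.3  -2.   -6.4]
0.96 [508.9 -33.3 237.4] [-13.6  -1.9  -7.8]
0.86 [496.1 -35.  228.3] [-12.8  -1.7  -9.1]
0.76 [484.3 -36.6 217.9] [-11.8  -1.6 -10.4]
0.66 [473.6 -38.1 206.4] [-10.7  -1.5 -11.5]
0.56 [464.1 -39.4 193.9] [ -9.5  -1.3 -12.5]
0.46 [455.8 -40.5 180.4] [ -8.2  -1.1 -13.4]
0.36 [449.  -41.5 166.2] [ -6.9  -0.9 -14.2]
0.26 [443.5 -42.2 151.4] [ -5.4  -0.7 -14.8]
0.16 [439.6 -42.8 136.1] [ -3.9  -0.5 -15.3]
0.08 [437.5 -43.1 123.6] [ -2.   -0.3 -12.5]
0.02 [436.7 -43.2 114.2] [-0.9 -0.1 -9.4]
```

```bash
python3 -m inch '[[0,0,40,0,0,0],[0,10,40,0,0,0],[20,10,5,0,0,0],[22,11,0,0,0,0],[22,11,0,0,0,0],[22,11,0,0,0,0],[22,11,0,0,0,0],[22,11,0,0,0,0],[23,10,0,0,0,0],[0,0,0,0,0,0]]' 0 20
python3 -c "
from plant import observe;o=observe();print(o['tool_pos'],o['joint_pos'].round(2))"
```

```text
clock: 10.85
tool_pos: [653.3, -11.8, 310.4]
orientation: [-3.137, -0.001, 1.709]
contact_force: [-0.4, -0.4, -1.6]
width: 0.0
gripper_force: 0.0
[653.30318789 -11.83301027 310.41491837] [-0.02  0.42  0.52  1.68  0.    1.41]
```

```bash
python3 -m inch '[[0,0,-15,0,0,0],[0,0,-20,0,0,0],[0,0,-15,0,0,0],[0,0,-3,0,0,0],[0,0,0,0,0,0]]' 
python3 -m inch '[[-6,-1,0,0,0,0],[-7,-1,0,0,0,0],[-7,-1,0,0,0,0],[-7,-1,2,0,0,0],[-7,-1,2,0,0,0],[0,0,0,0,0,0]]'
```

```text
clock: 11.35
tool_pos: [650.6, -13.3, 260.6]
orientation: [-3.139, -0.0, 1.708]
contact_force: [0.7, -0.6, 0.4]
width: -0.003
gripper_force: 0.0
clock: 11.95
tool_pos: [616.8, -18.3, 266.7]
orientation: [3.141, 0.0, 1.708]
contact_force: [0.1, 0.6, 0.0]
width: 0.0
gripper_force: 0.0
```

```bash
python3 -m inch '[[-8,-1,-2,0,0,0],[-8,-1,-2,0,0,0],[-8,-1,-1,0,0,0],[-8,-1,0,0,0,0]]' 
python3 - <<'E'
from plant import *
from h import *
o=observe();print(o["tool_pos"],o["contact_force"])
for n in("top","side"):
    s=snapshot(n);np.savez(n+"6.npz",**s)
    hsv=cv2.cvtColor(s["img"],cv2.COLOR_RGB2HSV);m=cv2.inRange(hsv,(0,150,90),(5,255,255))
    N,_,st,ce=cv2.connectedComponentsWithStats(m);print(n,[(st[i].tolist(),ce[i].round(1).tolist()) for i in range(1,N) if st[i,4]>12])
E
```

```text
clock: 12.35
tool_pos: [584.8, -22.3, 260.5]
orientation: [-3.141, 0.0, 1.708]
contact_force: [2.4, -0.3, -1.7]
width: 0.001
gripper_force: 1.1
[584.79673874 -22.25129697 260.4596917 ] [ 2.38968271 -0.31278709 -1.71390189]
top []
side [([123, 54, 118, 65, 4493], [183.5, 83.8]), ([249, 62, 5, 4, 14], [250.9, 63.1]), ([263, 63, 225, 128, 18454], [381.3, 119.6]), ([252, 73, 10, 21, 137], [256.2, 83.0]), ([176, 312, 15, 16, 80], [182.3, 320.0])]
```

```bash
python3 -m inch '[[-8,-1,-1,0,0,0],[-10,-1.2,-1,0,0,0],[-8,-1,-1,0,0,0],[-8,-1,-2,0,0,0],[-8,-1,-2,0,0,0],[-8,-1,-3,0,0,0],[-7,-1,-3,0,0,0],[-7,-1,-3,0,0,0],[-7,-1,-4,0,0,0],[-7,-1,-4,0,0,0]]' 
python3 -m inch '[[-7,-1,-4.5,0,0,0],[-6,-1,-5,0,0,0],[-6,-1,-5,0,0,0],[-6,-1,-5,0,0,0],[-5.5,-0.6,-5,0,0,0],[-5.5,-0.6,-5.5,0,0,0],[-5,-0.6,-6,0,0,0],[-5,-0.6,-6,0,0,0],[-5,-0.6,-6,0,0,0],[-4,-0.6,-6,0,0,0]]'
```

```text
clock: 13.45
tool_pos: [506.9, -32.2, 236.3]
orientation: [-3.141, -0.0, 1.708]
contact_force: [1.0, -0.5, 0.6]
width: -0.002
gripper_force: 0.8
clock: 14.45
tool_pos: [452.1, -39.9, 182.2]
orientation: [-3.141, -0.0, 1.708]
contact_force: [1.1, -0.1, 0.8]
width: -0.0
gripper_force: 0.4
```

```bash
python3 -m inch '[[-3,-0.5,-7,0,0,0],[-3,-0.5,-7,0,0,0],[-2.5,-0.5,-7,0,0,0],[-2.5,-0.5,-7,0,0,0],[-2,-0.2,-7,0,0,0],[-2,-0.2,-7,0,0,0],[-1,0,-6,0,0,0],[-1,0,-5,0,0,0],[0,0,-4,0,0,0],[0,0,0,0,0,0]]' 
python3 -m inch '[[0,0,-3,0,0,0],[0,0,-3,0,0,0],[0,0,0,0,0,0]]'
```

```text
clock: 15.45
tool_pos: [435.4, -42.2, 125.1]
orientation: [-3.141, -0.0, 1.708]
contact_force: [0.1, -0.5, 0.4]
width: -0.007
gripper_force: 0.0
clock: 15.75
tool_pos: [435.6, -42.3, 119.4]
orientation: [-3.141, -0.0, 1.708]
contact_force: [0.2, 0.7, 0.6]
width: -0.004
gripper_force: 0.0
```

```bash
python3 -m inch '[[0,0,-2,0,0,0],[0,0,-2,0,0,0],[0,0,0,0,0,0]]'
python3 -m inch '[[0,0,-1,0,0,0],[0,0,-1,0,0,0],[0,0,0,0,0,0]]'
```

```text
clock: 16.05
tool_pos: [435.6, -42.3, 115.4]
orientation: [-3.141, -0.0, 1.708]
contact_force: [-0.1, 0.1, 0.4]
width: -0.0
gripper_force: 0.0
clock: 16.35
tool_pos: [435.6, -42.3, 113.8]
orientation: [-3.142, 0.0, 1.708]
contact_force: [-0.3, -0.5, 1.8]
width: -0.005
gripper_force: 0.6
```

```bash
python3 -m inch '[[0,0,-1,0,0,0],[0,0,-1,0,0,0],[0,0,0,0,0,0]]'
python3 -m inch '[[0,0,-1,0,0,0],[0,0,0,0,0,0],[0,0,0,0,0,0]]'
```

```text
clock: 16.65
tool_pos: [435.6, -42.3, 112.5]
orientation: [3.141, 0.0, 1.708]
contact_force: [-3.2, 1.3, 7.6]
width: 0.002
gripper_force: 4.1
clock: 16.95
tool_pos: [435.6, -42.3, 111.9]
orientation: [3.141, 0.0, 1.708]
contact_force: [-5.4, 0.7, 12.3]
width: -0.003
gripper_force: 5.9
```

```bash
python3 -m inch '[[0,0,5,0,0,0],[0,0,20,0,0,0],[0,0,30,0,0,0],[4,-10,35,0,0,0],[6,-18,20,0,0,0],[6,-18,0,0,0,0],[0,0,0,0,0,0],[0,0,0,0,0,0]]' 45 30
python3 - <<'E'
from plant import *
from h import *
from scipy.spatial.transform import Rotation as R
o=observe();s=snapshot("wrist");np.savez("w7.npz",pos=o["tool_pos"],rpy=o["orientation"],**s)
t=snapshot("top");S=snapshot("side")
W=np.eye(4);W[:3,:3]=R.from_euler("xyz",o["orientation"]).as_matrix();W[:3,3]=o["tool_pos"];T=W@s["mount"]
out={}
for n,x in(("wrist",s),("top",t),("side",S)):
    m=cv2.inRange(cv2.cvtColor(x["img"],cv2.COLOR_RGB2HSV),(0,150,60),(8,255,255));N,L,st,ce=cv2.connectedComponentsWithStats(m)
    for i in range(1,N):
        if st[i,4]>15:
            r=cv2.minAreaRect(np.argwhere(L==i)[:,::-1].astype(np.float32));print(n,st[i].tolist(),ce[i].round(1),r, onz(x,*ce[i],144,T if n=="wrist" else None).round(1) if n!="side" else "")
im=np.zeros((384,800,3),np.uint8);im[:,:512]=s["img"];im[:252,520:800]=cv2.resize(S["img"][110:236,200:340],(280,252))
cv2.imwrite("pics/w7.png",im[:,:,::-1])
E
```

```text
clock: 17.75
tool_pos: [451.3, -88.2, 220.2]
orientation: [-3.141, -0.001, 1.707]
contact_force: [-0.2, 0.6, -0.5]
width: 0.526
gripper_force: 0.0
wrist [249, 167, 13, 25, 272] [255.2 179.1] ((255.0, 179.0), (24.0, 12.0), 90.0) [449.5 -72.6 144. ]
wrist [249, 205, 11, 18, 164] [253.6 213.4] ((254.0, 213.5), (17.0, 10.0), 90.0) [ 452.3 -103.6  144. ]
wrist [108, 345, 56, 39, 994] [136.8 363.5] ((133.65573120117188, 363.786865234375), (22.022342681884766, 64.01844024658203), 50.194427490234375) [ 352.  -291.5  144. ]
top [330, 216, 7, 4, 24] [333.2 217.8] ((333.0, 217.5), (3.0, 6.0), 90.0) [449.3 -71.7 144. ]
side [123, 54, 380, 137, 23814] [342.9 111.8] ((308.6083984375, 125.3739013671875), (379.8901062011719, 120.93157196044922), 3.8140745162963867) 
side [279, 70, 8, 13, 73] [282.5  75.4] ((282.5, 76.0), (12.0, 7.0), 90.0) 
side [311, 72, 8, 7, 42] [314.6  75.1] ((314.6177062988281, 75.02942657470703), (7.033533096313477, 5.5783185958862305), 14.03624439239502) 
side [176, 312, 14, 16, 77] [182.1 319.7] ((181.77374267578125, 319.25115966796875), (17.153156280517578, 5.650450706481934), 47.72631072998047)
```

View pics/w7.png

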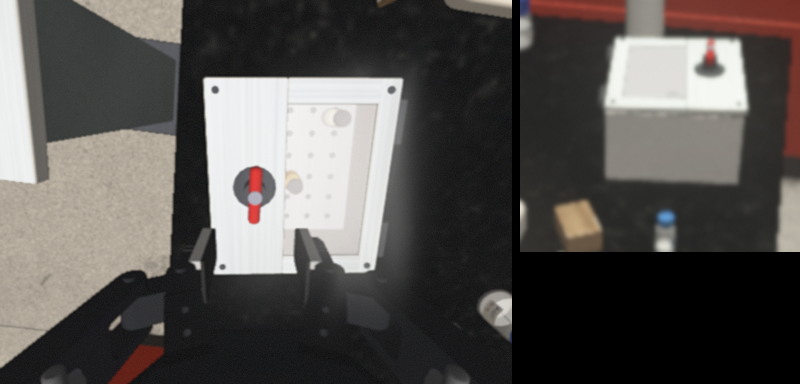

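The lid is down, with the bar at wrist (255,167)–(254,223), centred near (451,-87). Both vials are seen standing through the window. I'll grip the bar.

```bash
python3 -m inch '[[0,0,-20,0,0,0],[0,0,-30,0,0,0],[0,0,-25,0,0,0],[0,0,-12,0,0,0],[0,0,-8,0,0,0],[0,0,-3,0,0,0],[0,0,0,0,0,0]]' 40 60
python3 -m inch '[[0,0,0,0,0,0],[0,0,0,0,0,0],[0,0,0,0,0,0],[0,0,0,0,0,0],[0,0,0,0,0,0],[0,0,0,0,0,0]]' 2 60
```

```text
clock: 18.6
tool_pos: [451.9, -88.2, 123.2]
orientation: [3.141, 0.0, 1.708]
contact_force: [0.2, -1.1, 0.7]
width: 0.465
gripper_force: 0.0
clock: 19.2
tool_pos: [450.8, -88.6, 123.5]
orientation: [-3.14, 0.001, 1.707]
contact_force: [-5.0, -0.8, 4.4]
width: 0.198
gripper_force: 58.5
```

```bash
python3 -m inch '[[0,0,0,0,0,0],[0,0,2,0,0,0],[0,0,4,0,0,0],[0,0,0,0,0,0]]' 40 60
python3 -m inch '[[0,0,0,0,0,0],[0,0,0,0,0,0],[0,0,0,0,0,0],[0,0,0,0,0,0],[0,0,0,0,0,0]]' 2 40
```

```text
clock: 19.6
tool_pos: [452.3, -88.3, 129.5]
orientation: [3.14, 0.0, 1.708]
contact_force: [-1.0, -0.1, 0.7]
width: 0.47
gripper_force: 0.0
clock: 20.1
tool_pos: [450.8, -88.4, 128.8]
orientation: [-3.14, 0.0, 1.708]
contact_force: [-5.1, -1.4, 5.3]
width: 0.201
gripper_force: 39.0
```

```bash
python3 -m inch '[[-1,0,0,0,0,0],[0,0,-3,0,0,0],[0,0,-1,0,0,0],[0,0,0,0,0,0]]' 40 60
python3 -m inch '[[0,0,0,0,0,0],[0,0,0,0,0,0],[0,0,0,0,0,0],[0,0,0,0,0,0],[0,0,0,0,0,0]]' 2 60
python3 -m inch '[[0,0,0,0,0,-0.06],[0,0,0,0,0,-0.06],[0,0,0,0,0,-0.06],[0,0,0,0,0,-0.06],[0,0,0,0,0,-0.06],[0,0,0,0,0,0]]'
python3 -c "
from plant import observe;o=observe();print(o['torque'],o['joint_pos'].round(2))"
```

```text
clock: 20.5
tool_pos: [450.6, -88.2, 124.3]
orientation: [-3.141, -0.0, 1.708]
contact_force: [-0.3, -0.5, 0.2]
width: 0.468
gripper_force: 0.0
clock: 21.0
tool_pos: [450.7, -88.3, 124.8]
orientation: [3.141, 0.0, 1.708]
contact_force: [-0.9, 0.3, 0.7]
width: 0.198
gripper_force: 58.6
clock: 21.6
tool_pos: [450.3, -88.2, 124.8]
orientation: [-3.141, 0.0, 1.408]
contact_force: [-2.8, 1.0, 3.5]
width: 0.202
gripper_force: 58.6
[0.03728492 0.47613655 0.00794963] [-0.19  0.02 -0.38  1.16 -0.    1.54]
```

```bash
python3 -m inch '[[0,0,0,0,0,-0.06],[0,0,0,0,0,-0.06],[0,0,0,0,0,-0.06],[0,0,0,0,0,-0.06],[0,0,0,0,0,-0.06],[0,0,0,0,0,-0.06],[0,0,0,0,0,-0.06],[0,0,0,0,0,-0.06]]'
python3 -c "
from plant import observe;o=observe();print(o['torque'],o['joint_efforts'].round(2))"
python3 -m inch '[[0,0,0,0,0,-0.06],[0,0,0,0,0,-0.06],[0,0,0,0,0,-0.06],[0,0,0,0,0,-0.06],[0,0,0,0,0,-0.06],[0,0,0,0,0,0]]'
python3 - <<'E'
from plant import *
from h import *
from scipy.spatial.transform import Rotation as R
o=observe();print(o['torque'],o['joint_efforts'].round(2))
s=snapshot("wrist")
W=np.eye(4);W[:3,:3]=R.from_euler("xyz",o["orientation"]).as_matrix();W[:3,3]=o["tool_pos"];T=W@s["mount"]
m=cv2.inRange(cv2.cvtColor(s["img"],cv2.COLOR_RGB2HSV),(0,150,60),(8,255,255));N,L,st,ce=cv2.connectedComponentsWithStats(m)
for i in range(1,N):
    if st[i,4]>15: print(st[i].tolist(),ce[i].round(1),onz(s,*ce[i],144,T).round(1))
E
```

```text
clock: 22.4
tool_pos: [449.9, -88.1, 124.8]
orientation: [-3.14, 0.0, 0.927]
contact_force: [-4.4, 1.5, 4.1]
width: 0.201
gripper_force: 58.8
[0.19672292 0.84004114 0.0807968 ] [ -0.22 -33.93  34.68  -1.84  -0.05  -0.57]
clock: 23.0
tool_pos: [449.4, -87.9, 124.1]
orientation: [-3.139, 0.002, 0.629]
contact_force: [-4.5, 1.4, -0.1]
width: 0.192
gripper_force: 58.7
[0.30090601 0.97048398 0.06214488] [ -0.37 -35.91  36.85  -2.04  -0.15   0.4 ]
[246, 208, 21, 42, 780] [255.8 228.4] [463.5 -79.3 144. ]
[245, 267, 18, 30, 448] [253.2 282. ] [437.2 -96.8 144. ]
[491, 341, 21, 31, 335] [504.5 355.4] [ 483.6 -246.9  144. ]
```

```bash
python3 -m inch '[[0,0,0,0,0,-0.06],[0,0,0,0,0,-0.06],[0,0,0,0,0,-0.06],[0,0,0,0,0,-0.06],[0,0,0,0,0,-0.06],[0,0,0,0,0,0]]'
python3 -c "
from plant import observe;o=observe();print(o['torque'],o['joint_efforts'].round(2))"
python3 -m inch '[[0,0,0,0,0,-0.03],[0,0,0,0,0,-0.03],[0,0,0,0,0,-0.02],[0,0,0,0,0,-0.02],[0,0,0,0,0,0],[0,0,0,0,0,0]]'
python3 -c "
from plant import observe;o=observe();print(o['torque'],o['joint_efforts'].round(2))"
```

```text
clock: 23.65
tool_pos: [449.1, -87.7, 123.7]
orientation: [-3.139, 0.003, 0.33]
contact_force: [-5.5, 2.8, -1.1]
width: 0.2
gripper_force: 58.9
[0.38815993 1.01013748 0.2030232 ] [ -1.01 -36.8   37.99  -2.26  -0.34   0.56]
clock: 24.25
tool_pos: [451.1, -87.0, 124.1]
orientation: [-3.138, -0.001, 0.231]
contact_force: [0.6, 7.4, -2.9]
width: 0.196
gripper_force: 59.3
[ 1.50192633 -0.21634809 -0.06802266] [ -2.59 -36.41  35.77  -0.3   -1.85  -0.  ]
```

```bash
python3 -m inch '[[0,0,0,0,0,-0.02],[0,0,0,0,0,-0.02],[0,0,0,0,0,0]]'
python3 -m inch '[[0,0,0,0,0,0],[0,0,0,0,0,0],[0,0,0,0,0,0],[0,0,0,0,0,0]]' 40 60
python3 -m inch '[[0,0,10,0,0,0],[0,0,25,0,0,0],[0,0,35,0,0,0],[0,0,30,0,0,0],[0,0,20,0,0,0],[0,0,0,0,0,0],[0,0,0,0,0,0]]'
python3 - <<'E'
from plant import *
from h import *
from scipy.spatial.transform import Rotation as R
o=observe();s=snapshot("wrist")
W=np.eye(4);W[:3,:3]=R.from_euler("xyz",o["orientation"]).as_matrix();W[:3,3]=o["tool_pos"];T=W@s["mount"]
hsv=cv2.cvtColor(s["img"],cv2.COLOR_RGB2HSV)
m=cv2.inRange(hsv,(0,150,60),(8,255,255));N,L,st,ce=cv2.connectedComponentsWithStats(m)
P=[]
for i in range(1,N):
    if st[i,4]>15: w=onz(s,*ce[i],144,T);P.append(w);print(st[i].tolist(),ce[i].round(1),w.round(1))
d=P[0]-P[1];print("bar angle",np.arctan2(d[1],d[0]),"turned",1.707-np.arctan2(d[1],d[0]))
t=snapshot("top");S=snapshot("side")
for n,x in(("top",t),("side",S)):
    h=cv2.cvtColor(x["img"],cv2.COLOR_RGB2HSV)
    for k,lo,hi in(("blue",(95,90,60),(125,255,255)),("purple",(130,90,60),(160,255,255)),("yel",(22,120,90),(34,255,255))):
        N,_,st,ce=cv2.connectedComponentsWithStats(cv2.inRange(h,lo,hi));print(n,k,[ce[i].round(1).tolist() for i in range(1,N) if 15<st[i,4]<400 and (ce[i][1]>200)])
E
```

```text
clock: 24.55
tool_pos: [451.0, -87.0, 124.0]
orientation: [-3.138, -0.001, 0.19]
contact_force: [0.6, 4.4, -4.9]
width: 0.194
gripper_force: 59.2
clock: 24.95
tool_pos: [450.9, -88.5, 125.0]
orientation: [3.141, -0.001, 0.188]
contact_force: [0.5, -0.2, 0.6]
width: 0.469
gripper_force: 0.0
clock: 25.65
tool_pos: [450.9, -88.4, 245.2]
orientation: [3.141, -0.001, 0.188]
contact_force: [0.1, 0.0, 0.4]
width: 0.463
gripper_force: 0.0
[245, 163, 13, 22, 215] [250.9 173.6] [465.4 -82.8 144. ]
[250, 196, 11, 17, 134] [255.8 204.2] [436.5 -93.  144. ]
[452, 206, 60, 164, 4991] [491.4 299.3] [ 376.1 -365.7  144. ]
bar angle 0.3388007425916921 turned 1.368199257408308
top blue [[249.0, 211.4]]
top purple [[205.0, 232.0]]
top yel [[165.1, 237.1]]
side blue [[272.6, 218.4]]
side purple [[290.9, 271.6]]
side yel [[291.2, 321.0]]
```

```bash
python3 - <<'E'
from plant import *
from h import *
from scipy.spatial.transform import Rotation as R
o=observe();s=snapshot("wrist");s.update(pos=o["tool_pos"],rpy=o["orientation"])
for s in(load("w7"),s):
    W=np.eye(4);W[:3,:3]=R.from_euler("xyz",s["rpy"]).as_matrix();W[:3,3]=s["pos"];T=W@s["mount"]
    m=cv2.inRange(cv2.cvtColor(s["img"],cv2.COLOR_RGB2HSV),(0,150,60),(8,255,255));m[:,:225]=0;m[:,290:]=0
    v,u=np.nonzero(m);P=np.array([onz(s,a,b,144,T)[:2] for a,b in zip(u,v)])
    (c,wh,an)=cv2.minAreaRect(P.astype(np.float32));d=cv2.fitLine(P.astype(np.float32),cv2.DIST_L2,0,.01,.01).ravel()
    a=np.arctan2(d[1],d[0])%np.pi;print(c,wh,an,"angle",a)
    # box front-left/rear edge direction on lid for reference
    g=cv2.cvtColor(s["img"],cv2.COLOR_RGB2GRAY)
E
```

```text
(451.18157958984375, -86.99932861328125) (10.178584098815918, 49.80027770996094) 7.42742919921875 angle 1.6613841
(451.3105773925781, -87.60205841064453) (49.14968490600586, 10.042680740356445) 18.71771240234375 angle 0.3377494
```

The bar measures about 1.35–1.37 rad, which is near the stop but not certain. I'll regrip and turn firmly against the stop.

```bash
python3 -m inch '[[0,0,-20,0,0,0.07],[0,0,-35,0,0,0.07],[0,0,-35,0,0,0],[0,0,-20,0,0,0],[0,0,-8,0,0,0],[0,0,-3,0,0,0],[0,0,0,0,0,0]]' 40 90
python3 -m inch '[[0,0,0,0,0,0],[0,0,0,0,0,0],[0,0,0,0,0,0],[0,0,0,0,0,0],[0,0,0,0,0,0]]' 2 90
python3 -c "
from plant import observe;o=observe();print(o['torque'],o['joint_efforts'].round(2))"
python3 -m inch '[[0,0,0,0,0,-0.03],[0,0,0,0,0,-0.03],[0,0,0,0,0,-0.03],[0,0,0,0,0,0]]'
python3 -c "
from plant import observe;o=observe();print(o['torque'],o['joint_efforts'].round(2))"
python3 -m inch '[[0,0,0,0,0,-0.03],[0,0,0,0,0,-0.03],[0,0,0,0,0,-0.03],[0,0,0,0,0,0]]'
python3 -c "
from plant import observe;o=observe();print(o['torque'],o['joint_efforts'].round(2))"
```

```text
clock: 26.55
tool_pos: [450.8, -88.3, 124.1]
orientation: [3.141, -0.0, 0.328]
contact_force: [-1.2, -0.1, 0.3]
width: 0.468
gripper_force: 0.0
clock: 27.05
tool_pos: [451.0, -87.1, 125.2]
orientation: [-3.14, -0.003, 0.329]
contact_force: [-3.1, 4.9, 4.8]
width: 0.179
gripper_force: 88.2
[1.06886503 0.40865065 0.02704917] [-2.040e+00 -3.373e+01  3.382e+01 -1.370e+00 -1.310e+00  2.000e-02]
clock: 27.45
tool_pos: [451.0, -87.1, 125.1]
orientation: [-3.14, -0.002, 0.239]
contact_force: [-2.6, 4.5, 4.4]
width: 0.174
gripper_force: 88.3
[1.04096013 0.48097323 0.56174087] [ -2.36 -33.8   33.84  -1.36  -1.19   0.69]
clock: 27.85
tool_pos: [451.0, -87.2, 125.1]
orientation: [-3.14, -0.002, 0.151]
contact_force: [-2.3, 5.7, 5.6]
width: 0.18
gripper_force: 88.4
[1.28237874 0.59543705 1.16649942] [ -2.93 -33.67  33.79  -1.47  -1.21   1.45]
```

The torque climbed to 1.2 N m, well above the 0.25 N m the latch needs, so the handle is against its stop. Release and retreat.

```bash
python3 -m inch '[[0,0,0,0,0,0.05],[0,0,0,0,0,0.05],[0,0,0,0,0,0.03],[0,0,0,0,0,0]]'
python3 -c "
from plant import observe;o=observe();print(o['torque'],o['joint_efforts'].round(2))"
python3 -m inch '[[0,0,0,0,0,0],[0,0,0,0,0,0],[0,0,0,0,0,0],[0,0,0,0,0,0]]' 40 90
python3 -m inch '[[0,0,10,0,0,0],[0,0,25,0,0,0],[0,0,35,0,0,0],[0,0,30,0,0,0],[0,0,30,0,0,0],[0,0,0,0,0,0],[0,0,0,0,0,0]]'
python3 - <<'E'
from plant import *
from h import *
from scipy.spatial.transform import Rotation as R
o=observe();s=snapshot("wrist")
W=np.eye(4);W[:3,:3]=R.from_euler("xyz",o["orientation"]).as_matrix();W[:3,3]=o["tool_pos"];T=W@s["mount"]
m=cv2.inRange(cv2.cvtColor(s["img"],cv2.COLOR_RGB2HSV),(0,150,60),(8,255,255));m[:,:225]=0;m[:,290:]=0
v,u=np.nonzero(m);P=np.array([onz(s,a,b,144,T)[:2] for a,b in zip(u,v)])
print(cv2.minAreaRect(P.astype(np.float32)))
S=snapshot("side");a=load("side");g=lambda x:cv2.cvtColor(x["img"],cv2.COLOR_RGB2GRAY).astype(int)
d=abs(g(S)-g(a))>30
print("changed px around blue, white, amber spots",d[210:240,262:284].sum(),d[243:272,248:270].sum(),d[282:310,264:284].sum())
h=cv2.cvtColor(S["img"][60:220,215:330],cv2.COLOR_RGB2HSV);print("amber inside px (side)",[c.round(0).tolist() for c in cv2.connectedComponentsWithStats(cv2.inRange(h,(8,50,80),(20,255,255)))[3][1:4]])
E
```

```text
clock: 28.25
tool_pos: [451.0, -87.1, 125.1]
orientation: [-3.14, -0.002, 0.279]
contact_force: [-2.2, 6.6, 5.0]
width: 0.18
gripper_force: 88.3
[1.14788436 0.51523808 0.1809373 ] [ -2.56 -33.6   33.91  -1.51  -1.46   0.05]
clock: 28.65
tool_pos: [450.8, -88.5, 123.9]
orientation: [3.141, -0.0, 0.277]
contact_force: [-0.1, -0.1, -0.3]
width: 0.469
gripper_force: 0.0
clock: 29.35
tool_pos: [451.1, -88.4, 254.6]
orientation: [3.141, -0.002, 0.278]
contact_force: [-0.1, -0.6, -0.6]
width: 0.472
gripper_force: 0.0
((451.61102294921875, -87.41804504394531), (49.15414810180664, 9.769431114196777), 16.106273651123047)
changed px around blue, white, amber spots 0 0 191
amber inside px (side) [[46.0, 10.0], [0.0, 14.0], [2.0, 13.0]]
```

```bash
python3 -c "
from plant import job_done;print(job_done())"
```

```text
the job is handed in; nothing more can be done
None
```

The amber vial stands upright on the dry-box tray, and the lid is closed and latched with the T-handle at its stop (measured turn about 1.42 rad). The white and blue vials showed no change, the black one was still standing in the box when last seen through the lid window, and I handed in at about 29 s.

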